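Fold and tuck the syringe case's flap

TASK

Close the syringe case by touch alone: with the fingertips gently fold its blue flap over the syringe and press it down flat, then push the flap by its thumb recess, away from the hinge, fully home, so that its yellow tongue is tucked beneath the yellow lip and the sprung flap stays shut when you take your hand away. Do not pinch the flap or grip or lift anything; leave the syringe in the case and do not disturb the vials and the pot standing round it.

Things in the scene. Friction and masses are not known exactly. Their poses are not given: they have to be found in the camera images.
- case: Grey shallow tray, fixed to the counter, 110 mm (its x) by 206 mm (its y, from -98 to +108 mm), grey rim 30 mm high. Origin on the counter under the tray; z up. Its +y axis runs from the flap's hinge to the yellow lip. The hinge axis is parallel to x at y = -75 mm, z = 33 mm. Its yaw and place vary.
- fold (a joint): Angle of the blue flap about the hinge, rad: 0 = folded flat on the tray (stop), 1.57 = standing upright, more = leaning back away from the lip, 2.2 = stop. A spring (0.2 N m/rad, rest at 1.75 rad) stands it up again whenever it is let go untucked; holding it flat by the recess takes about 4 N downward. Tucked beneath the lip and let go, it rests at about 0.02 rad.
- slide (a joint): How far the blue flap has slid along itself away from its hinge, m: 0 at the start, 0.024 = fully home against its stop. Moves stiffly (about 5 N of friction) and stays where it is left. Flat and at 0 the tongue's tip is 4 mm short of the lip's lead-in and 11 mm short of the lip itself; at 0.024 the tongue lies 13 mm beneath the lip. A flap slid forward before it is flat lands on top of the lip.
- cover: The blue flap with its yellow tongue. Origin on the hinge axis at slide 0; y runs along the flap to the tongue's tip, z is its outer normal (up when folded), x along the hinge. Base plate 96 mm wide, 4 mm thick (z -2 to 2 mm), y 8 to 125 mm; then the tongue, 70 mm wide, to y = 150 mm. A 6 mm frame on the plate (top z = 8 mm) surrounds the thumb recess; a ramp falls to the tongue. It bears up to 40 N.
- pad: The grey underside of the flap, moving with it: a 3 mm pad under the plate and a 2 mm strip under the tongue. Fingers that press the blue top and this underside at once are pinching the flap.
- recess (a point): Centre of the floor of the thumb recess in the blue flap: 60 mm (along the hinge) by 56 mm (along the flap), 6 mm deep, 75 mm from the hinge axis when joint slide is 0. A finger in it pushes against its straight front wall, 28 mm ahead. With the flap flat the floor is 35 mm above the counter.
- tongue_tip (a point): Middle of the tip edge of the yellow tongue, 150 mm from the hinge axis when joint slide is 0.
- lip_edge (a point): Middle of the lower inner edge of the fixed yellow lip, 80 mm wide, at y = 86 mm of the case, 38 mm above the counter (3 mm above the top face of a flat tongue); the lip reaches back to y = 108 mm, its top is 43 mm above the counter, and its sloped lead-in rises to 48 mm at y = 78 mm.
- syringe_a: Small syringe, 136 mm long, lying loose in the tray; origin at the underside of its middle. It lies well below the closed flap.
- sample_pot_a: Specimen pot with a white screw lid, 51 mm across, 74 mm tall, standing loose beside the case, a bystander; origin at the middle of its underside.
- vial_p7: Clear injection vial with a white cap, 39 mm across, 89 mm tall, standing loose beside the case, a bystander; origin at the middle of its underside.
- vial_c0: Clear injection vial with a dull yellow cap, 28 mm across, 75 mm tall, standing loose beside the case, a bystander; origin at the middle of its underside.
- ampoule_desk: Little brown vial with an orange cap, 19 mm across, 40 mm tall, standing loose beside the case, a bystander; origin at the middle of its underside.
There are look-alikes about, which are no part of the job. Of the things that look like the syringe_a, the smallest one is meant.

How it is judged:
At the end, for the whole second after the job is handed in: The flap stays folded to within 0.06 rad of flat with nothing touching it, slid at least 18 mm of its 24 mm so that the tongue is beneath the lip, at rest, and the syringe still lies in the tray (value of joint fold below 0.06 rad and value of joint slide above 0.018 m and velocity of joint fold below 0.1 rad/s and z of syringe_a in the frame of case below 0.025 m).
It fails at once if the flap was pinched across its thickness (contact force between the fingers and cover above 1.5 N and contact force between the fingers and pad above 1.5 N).
It fails at once if the syringe was lifted from the tray (z of syringe_a in the frame of case above 0.04 m).
It fails at once if a vial or the pot beside the case was shoved more than 20 mm, tipped or lifted (distance of any of sample_pot_a, vial_p7, vial_c0, ampoule_desk from where it was at the start of the episode above 0.02 m or angle between any of sample_pot_a, vial_p7, vial_c0, ampoule_desk's own z axis and vertical above 0.4 rad).
It fails at once if the flap was pressed or shoved roughly, with over 40 N (contact force between the fingers and cover above 40 N).
It also fails if it takes over 40 s, if anything falls off the work surface, if the arm or the gripper's body presses on something with over 40 N, if the wrist force passes 120 N, or if a joint passes its speed limit or range.

ROBOT

A 6-joint arm with a two-finger parallel gripper is mounted at the origin on a cart in front of the work surface, level with it; the furniture and walls round the work are solid. World frame = base frame: x ahead of the robot, y to its left, z up, the work surface at z = 0. Lengths are in m, angles in rad, forces in N, time in s.
With the tool pointing down it reaches from about 0.425 to 1.125 m from the base axis. Payload 14.9 kg.
Tool frame: the origin (TCP) lies at the very end of the fingers, on their centre line; the grasp point (between the pads) lies 19 mm behind it; z points along the fingers, y is the line along which they close (so a half turn about z gives the same grasp; the last joint's range is limited). The gripper opens to 91 mm and grips with 3 to 60 N. Pads are 32 mm wide; open, the fingers measure 118 mm over their backs; the gripper's body (76 mm by 178 mm) begins 60 mm behind the grasp point.
Start: joints at [1.173, 0.379, 1.734, -0, 1.028, -0.033], TCP at [0.25, 0.654, 0.214] pointing down, gripper open.
Joint ranges: [-2.77, 2.77], [-0.74, 2.19], [0, 2.66], [-1.06, 4.2], [0.31, 2.87], [-3.08, 3.08]. Speed limits (rad/s): [1.89, 1.89, 2.39, 3.14, 3.14, 3.14].

INTERFACE

Orientations are given as a unit quaternion [x, y, z, w].
In Python, from cell import sensors, camera, bot, look_for, regions_of, place_of gives the robot as it stands. The module is installed in compiled form; this text tells all that it offers.
- The arm moves only by the shell command python3 -m handwheel 'ROWS' [OPENING] [FORCE]. ROWS is JSON, a list that holds one entry, the list of rows, each a list of 6 numbers: the shift along the world's x, y, z in mm, then the turn, a rotation vector about the world's x, y, z in degrees. In form: [[[tx, ty, tz, rx, ry, rz], ...]]. A call has exactly 8 rows; each row shifts and turns the commanded pose from where the row before left it; what a row does not reach is not made up. A row lasts 1/12 s, in which the tool goes at most 41.7 mm and 7.16 degrees, less where a joint would pass 70% of its speed; a pose out of reach is approached as far as the arm can. A call with a gripper value outside its range is refused whole. OPENING is the finger opening in mm, from 0 to 91.2, set as the call begins (- or left out, the last holds). The fingers move at their own pace and stop on an object; FORCE is the grip in N (left out, the last holds). Time passes only in rows, so rows that do not move let the fingers close, or fill a call up. It gives the time, the measured TCP pose, the force, the opening and the grip force at its end, in the units of the state.
- sensors.sense(): the state, without advancing time (a new reading comes with each control period).
- camera(name): name is "scene" or "side" or "wrist"; returns a dict with "image" (480x640x3 uint8, red, green, blue), "vfov" (degrees; the focal length in pixels is half the picture's height over the tangent of half this angle, whatever the lens; pixels are square), "cx", "cy" (the principal point, pixels), "extrinsics" (4x4, takes a point from world to camera coordinates); the wrist camera has in their place "mount" (4x4, takes a point from camera to tool coordinates, whose origin is the TCP and whose axes are the flange's). Camera axes: x right, y up, looking along -z (the intrinsics and any distortion apply to the point x, -y, -z); pixel columns grow to the right and rows downward; lengths in m; the calibration is good to about 2 mm. The wrist camera is an equidistant fisheye: a pixel r from the principal point sees the ray r / f radians off the axis. A picture is of the moment at which its call begins: read the wrist's pose just before it. There is no depth.
- bot.finish_job(): hands the job in; it is judged then, once.
Trained networks look in a picture, given as the dict that the camera call returned (one of the last four; its "shot" number tells which), for a name from the list of things; names that differ only in an ending like _2 or _b are one class to them, and where a whole thing is asked for, a point or a joint stands for the part that bears it (a point fixed in the world has none). Each returns a list of dicts, best first, with "score" (0 to 1); they miss things now and then, are a little off and sometimes report something else, mostly with a low value. They report only what shows in the picture. A call takes as long as a camera call. They do not tell look-alikes from the thing itself.
- look_for(query, picture): "box" ([left, top, right, bottom] in pixels, round what is visible of it).
- regions_of(query, picture): "pixels" (480x640 bool, what is visible of it) and "box" ([left, top, right, bottom] in pixels, round what is visible of it).
- place_of(query, picture): "location" ([column, row] in pixels: a listed point, or the origin of a listed thing).
The state is a dict: "clock": time; "qpos": joint angles; "joint_vel": joint speeds; "tau": joint torques, N m; "position": TCP position; "eef_rot": TCP orientation; "force": force on the tool from outside, world axes, zero at the start; "wrist_torque": the same for the moment, N m; "opening": opening from 0.0 (shut) to 1.0 (fully open); "gripper_force": force on a finger pad.
Only numpy, scipy, OpenCV 4.12 (cv2) and the standard library are available. Lean on these libraries where they do the work, as an engineer would, in place of code of your own. Each camera call takes 0.05 s, during which the arm holds its last target. There are 200 camera calls.

## Working session

There is one attempt and no reset: what is moved stays moved. The work goes in short steps, Python scripts to look and compute and a shell command to move; the robot and the scene stay as the last step left them, time stands still between calls to the robot, and variables do not carry over. Pictures are saved under pics/ and viewed, at most 10 in all, crops included, and the job is handed in when it is done.

```bash
mkdir -p pics; cat > h.py <<'E'
import numpy as np, cv2
from cell import sensors, camera, bot, look_for, regions_of, place_of
from scipy.spatial.transform import Rotation as R
def ray(c,uv):
    f=240/np.tan(np.radians(c["vfov"]/2)); E=np.array(c["extrinsics"])
    d=np.array([(uv[0]-c["cx"])/f,-(uv[1]-c["cy"])/f,-1]); Rm=E[:3,:3]
    return -Rm.T@E[:3,3], Rm.T@d/np.linalg.norm(d)
def meet(rs):
    A=sum(np.eye(3)-np.outer(d,d) for o,d in rs); b=sum((np.eye(3)-np.outer(d,d))@o for o,d in rs)
    return np.linalg.solve(A,b)
def atz(r,z): return r[0]+r[1]*(z-r[0][2])/r[1][2]
def proj(c,p):
    f=240/np.tan(np.radians(c["vfov"]/2)); q=np.array(c["extrinsics"])@np.append(p,1)
    return np.array([c["cx"]-f*q[0]/q[2], c["cy"]+f*q[1]/q[2]])
E
python3 - <<'E'
from h import *
s=sensors.sense();print({k:np.round(v,3) for k,v in s.items()})
C={n:camera(n) for n in("scene","side")}
for n,c in C.items():
    cv2.imwrite(f"pics/{n}0.png",c["image"][:,:,::-1]); print(n,c["vfov"],{k:v for k,v in c.items() if k not in("image","extrinsics")})
    print(np.round(c["extrinsics"],3).tolist())
for q in ["case","cover","recess","tongue_tip","lip_edge","syringe_a","sample_pot_a","vial_p7","vial_c0","ampoule_desk"]:
    L={n:place_of(q,c) for n,c in C.items()}
    for n in L: print(q,n,[(np.round(d["location"]).tolist(),round(d["score"],2)) for d in L[n][:4]])
    if all(L.values()):
        rs=[ray(C[n],L[n][0]["location"]) for n in C]; print("  ->",np.round(meet(rs),3))
E
```

```text
{'clock': np.float64(0.0), 'qpos': array([ 1.173,  0.379,  1.735, -0.   ,  1.029, -0.033]), 'joint_vel': array([ 0.001,  0.002,  0.001,  0.   , -0.001, -0.001]), 'tau': array([-1.0000e-03, -7.6373e+01, -4.3436e+01,  6.5000e-02,  4.3000e-02,
       -0.0000e+00]), 'position': array([0.25 , 0.654, 0.213]), 'eef_rot': array([ 0.181,  0.983, -0.001, -0.   ]), 'force': array([-0.338, -0.145,  0.099]), 'wrist_torque': array([-0.031, -0.037,  0.016]), 'gripper_force': np.float64(0.0), 'opening': np.float64(0.998)}
scene 46.83647115033524 {'vfov': 46.83647115033524, 'cx': 324.4119456009477, 'cy': 247.15439751505133, 'shot': 1}
[[0.576, -0.818, -0.009, -0.339], [0.567, 0.391, 0.725, -0.299], [-0.589, -0.422, 0.689, -0.688], [0.0, 0.0, 0.0, 1.0]]
side 50.837037882476906 {'vfov': 50.837037882476906, 'cx': 313.73047394721794, 'cy': 240.26312846376862, 'shot': 2}
[[0.987, -0.159, -0.014, -0.514], [0.118, 0.668, 0.735, -0.06], [-0.107, -0.727, 0.678, -0.878], [0.0, 0.0, 0.0, 1.0]]
case scene [([340.0, 256.0], 0.76)]
case side []
cover scene [([385.0, 237.0], 0.68)]
cover side [([374.0, 266.0], 0.76
[... 362 characters left out ...]
], 0.68)]
  -> [0.503 0.008 0.027]
syringe_a scene [([235.0, 215.0], 0.96), ([462.0, 266.0], 0.67), ([338.0, 243.0], 0.56), ([385.0, 234.0], 0.17)]
syringe_a side [([432.0, 341.0], 0.74), ([346.0, 340.0], 0.69), ([305.0, 193.0], 0.66), ([310.0, 307.0], 0.55)]
  -> [ 0.665  0.064 -0.152]
sample_pot_a scene [([417.0, 303.0], 0.73)]
sample_pot_a side [([347.0, 340.0], 0.96)]
  -> [ 0.535 -0.225 -0.012]
vial_p7 scene [([334.0, 309.0], 0.57)]
vial_p7 side [([280.0, 300.0], 0.84), ([310.0, 305.0], 0.7)]
  -> [ 0.444 -0.122 -0.011]
vial_c0 scene [([351.0, 200.0], 0.56)]
vial_c0 side [([400.0, 232.0], 0.66)]
  -> [ 0.687  0.004 -0.005]
ampoule_desk scene [([368.0, 302.0], 0.67)]
ampoule_desk side []
```

View pics/scene0.png

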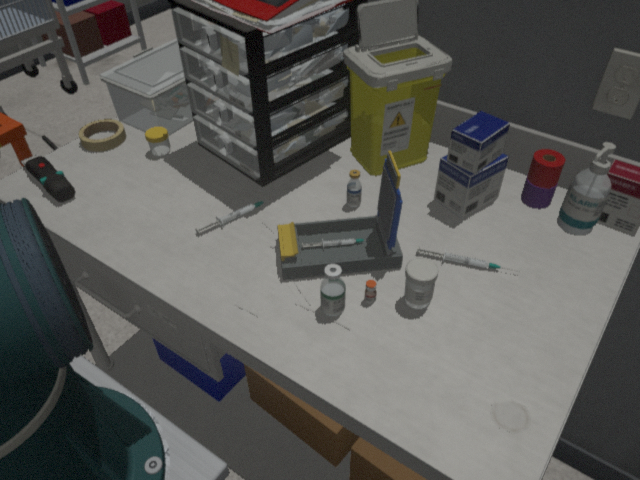

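View pics/side0.png

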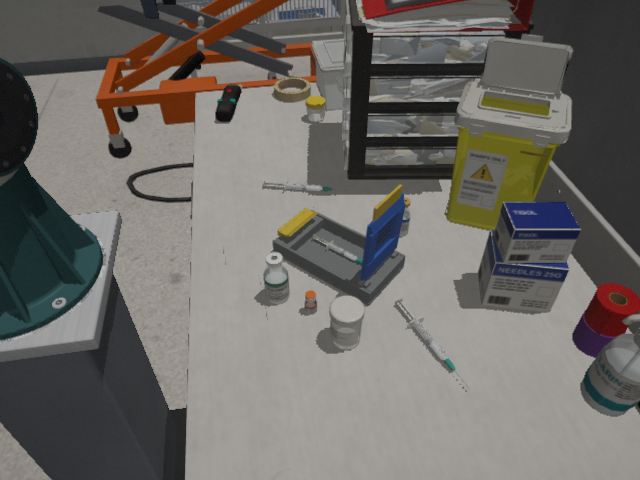

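Candidates for the syringe: scene (338,243) in the tray (the smallest, the one meant), (232,217) and (465,262), both loose on the counter. The blue flap stands at scene (390,205), side (383,235); the lip is at scene (290,240), side (297,222). Next I fit the case pose to the keypoints and check it with an overlay.

```bash
cat > fit.py <<'E'
from h import *
from scipy.optimize import least_squares
C={n:camera(n) for n in("scene","side")}
def pts(p,sl=0):
    x,y,a,th=p; e=np.array([-np.sin(a),np.cos(a),0]); X=np.array([np.cos(a),np.sin(a),0]); o=np.array([x,y,0]); Z=np.array([0,0,1.])
    W=lambda cx,cy,cz:o+X*cx+e*cy+Z*cz
    F=lambda fx,fy,fz:W(fx,-.075+fy*np.cos(th)-fz*np.sin(th),.033+fy*np.sin(th)+fz*np.cos(th))
    return W,F
def key(p):
    W,F=pts(p); return {"case":W(0,0,0),"cover":F(0,0,0),"recess":F(0,.075,.002),"tongue_tip":F(0,.15,0),"lip_edge":W(0,.086,.038)}
obs=[]
for n,c in C.items():
    for q in ["case","cover","recess","tongue_tip","lip_edge"]:
        d=place_of(q,c)
        if d: obs.append((n,q,np.array(d[0]["location"])))
def res(p):
    k=key(p); return np.concatenate([proj(C[n],k[q])-l for n,q,l in obs])
s=least_squares(res,[.555,-.06,.65,1.75],loss="soft_l1",f_scale=2)
print("x,y,yaw,th",np.round(s.x,4)); r=res(s.x).reshape(-1,2)
for o,e in zip(obs,r): print(o[0],o[1],np.round(e,1))
W,F=pts(s.x); ims=[]
for n,c in C.items():
    im=c["image"][:,:,::-1].copy(); im=cv2.resize(im,None,fx=3,fy=3,interpolation=cv2.INTER_CUBIC)
    def poly(P,col): cv2.polylines(im,[np.int32([(proj(c,q)+.5)*3 for q in P])],True,col,1)
    for z in(0,.03): poly([W(a,b,z) for a,b in[(-.055,-.098),(.055,-.098),(.055,.108),(-.055,.108)]],(0,0,255))
    poly([F(a,b,.002) for a,b in[(-.048,.008),(.048,.008),(.048,.125),(-.048,.125)]],(0,255,0))
    poly([F(a,b,.002) for a,b in[(-.03,.047),(.03,.047),(.03,.103),(-.03,.103)]],(0,255,255))
    poly([F(a,b,0) for a,b in[(-.035,.125),(.035,.125),(.035,.15),(-.035,.15)]],(255,0,255))
    poly([W(a,b,z) for a,b,z in[(-.04,.086,.043),(.04,.086,.043),(.04,.108,.043),(-.04,.108,.043)]],(255,255,255))
    u,v=np.int32(proj(c,W(0,-.02,.07))*3); ims.append(im[v-270:v+270,u-200:u+200])
cv2.imwrite("pics/ov0.png",np.hstack(ims))
B=[((452,225),"side"),((490,310),"side")]
print("bin/box corners on counter",[np.round(atz(ray(C[n],u),0),3) for u,n in B])
E
python3 fit.py
```

```text
x,y,yaw,th [ 0.5532 -0.0598  0.7531  1.6358]
scene case [ 0.  -2.3]
scene cover [ 0.9 -0.7]
scene recess [-0.5  1.9]
scene tongue_tip [-0.6  0.2]
scene lip_edge [0.6 1.4]
side case [-1.7 -1.1]
side cover [ 1.1 -1.2]
side recess [0.4 0.6]
side tongue_tip [-0.1  1.8]
side lip_edge [-0.  -0.8]
bin/box corners on counter [array([ 0.785, -0.005,  0.   ]), array([ 0.771, -0.213,  0.   ])]
```

View pics/ov0.png

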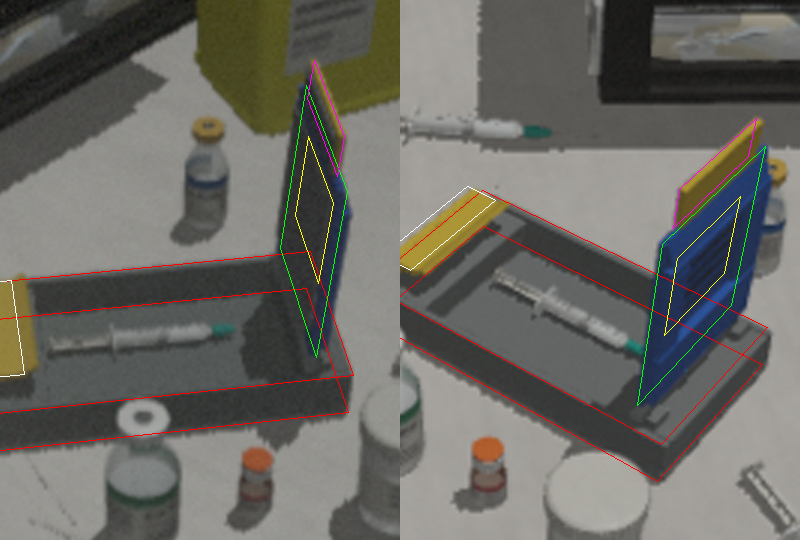

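The overlay agrees with both views to about 1 px, so I take the case at (0.553, -0.060) with yaw 43°. Next: move above and behind the flap with the fingers closed.

```bash
python3 -m handwheel '[[[16,-32,4,0,0,-1],[16,-32,4,0,0,-1],[16,-33,4,0,0,-1],[17,-34,4,0,0,-1],[17,-34,4,0,0,-1],[17,-34,4,0,0,-1],[17,-34,4,0,0,-1],[17,-34,4,0,0,-1]]]' 0 20
python3 -m handwheel '[[[17,-34,0,0,0,-1],[17,-34,0,0,0,-1],[17,-34,0,0,0,-1],[17,-34,0,0,0,-1],[17,-34,0,0,0,-1],[17,-34,0,0,0,-1],[17,-34,0,0,0,-1],[17,-34,0,0,0,-1]]]'
python3 -m handwheel '[[[17,-34,0,0,0,-1],[17,-34,0,0,0,-1],[17,-34,0,0,0,-1],[17,-34,0,0,0,-1],[17,-34,0,0,0,-2],[17,-34,0,0,0,-2],[17,-36,0,0,0,-1],[17,-36,0,0,0,-1]]]'
```

```text
clock: 2.37
position: [0.3832, 0.3853, 0.2463]
eef_rot: [0.25, 0.968, 0.0, 0.0]
force: [0.2, -0.6, -0.3]
opening: 0.446
gripper_force: 0.0
clock: 3.03
position: [0.5193, 0.1131, 0.2462]
eef_rot: [0.317, 0.948, 0.0, 0.0]
force: [1.4, 0.5, -0.2]
opening: 0.006
gripper_force: 0.0
clock: 3.7
position: [0.6553, -0.163, 0.246]
eef_rot: [0.398, 0.917, 0.0, 0.0]
force: [-0.4, 0.7, 0.1]
opening: 0.004
gripper_force: 0.0
```

```bash
python3 -m handwheel '[[[0,-2,-15,0,0,0],[0,-2,-15,0,0,0],[0,-2,-15,0,0,0],[0,0,-16,0,0,0],[0,0,-16,0,0,0],[0,0,-16,0,0,0],[0,0,-16,0,0,0],[0,0,-14,0,0,0]]]'
python3 -m handwheel '[[[-4,4,0,0,0,0],[-4,4,0,0,0,0],[-4,4,0,0,0,0],[-4,4,0,0,0,0],[-3,4,0,0,0,0],[-4,4,0,0,0,0],[-4,4,0,0,0,0],[-3,4,0,0,0,0]]]'
python3 - <<'E'
from h import *
for i,n in enumerate(("scene","side")):
    c=camera(n); cv2.imwrite(f"pics/a{n}.png",cv2.resize(c["image"][120:320,250:450,::-1],None,fx=2,fy=3) ); 
a=np.hstack([cv2.imread("pics/ascene.png"),cv2.imread("pics/aside.png")]);cv2.imwrite("pics/a.png",a)
E
```

```text
clock: 4.37
position: [0.6537, -0.1656, 0.1209]
eef_rot: [0.397, 0.918, -0.0, -0.001]
force: [-0.2, 0.5, 1.6]
opening: 0.008
gripper_force: 0.0
clock: 5.03
position: [0.6244, -0.1347, 0.1233]
eef_rot: [0.398, 0.917, 0.0, 0.0]
force: [0.2, -0.3, 0.2]
opening: 0.004
gripper_force: 0.4
```

View pics/a.png

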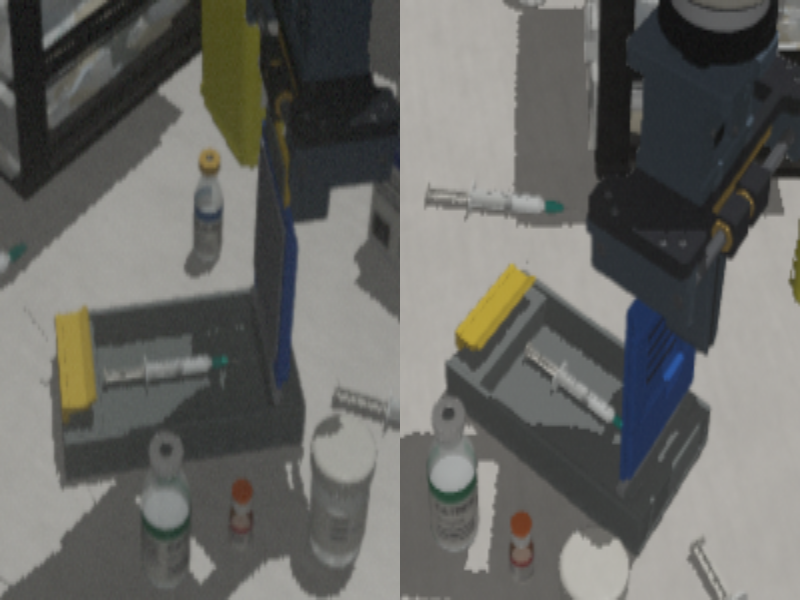

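The fingers stand centred behind the flap, with nothing else near them: the flap is at (680,390) in the side view on the right and the finger at (690,320). Fold.

```bash
python3 -m handwheel '[[[-3,3,0,0,0,0],[-3,3,0,0,0,0],[-3,3,-1,0,0,0],[-2,3,0,0,0,0],[-3,3,-1,0,0,0],[-2,2,-1,0,0,0],[-3,3,-1,0,0,0],[-3,3,-1,0,0,0]]]'
python3 -m handwheel '[[[-3,3,-1,0,0,0],[-2,2,-1,0,0,0],[-2,2,-1,0,0,0],[-2,2,-1,0,0,0],[-2,2,-1,0,0,0],[-2,2,-1,0,0,0],[-2,2,-1,0,0,0],[-2,2,-2,0,0,0]]]'
```

```text
clock: 5.8
position: [0.6026, -0.1118, 0.1178]
eef_rot: [0.398, 0.917, 0.0, 0.0]
force: [0.7, 0.6, 0.9]
opening: 0.007
gripper_force: 0.5
clock: 6.47
position: [0.5857, -0.0949, 0.109]
eef_rot: [0.398, 0.917, 0.0, 0.0]
force: [1.5, 0.5, 1.7]
opening: 0.003
gripper_force: 0.9
```

```bash
python3 -m handwheel '[[[-3,3,-3,0,0,0],[-3,3,-3,0,0,0],[-3,3,-3,0,0,0],[-3,3,-4,0,0,0],[-3,3,-4,0,0,0],[-3,3,-5,0,0,0],[-2,3,-4,0,0,0],[-2,2,-4,0,0,0]]]'
python3 -m handwheel '[[[-2,2,-5,0,0,0],[-1,2,-4,0,0,0],[-1,1,-4,0,0,0],[-1,1,-4,0,0,0],[-1,1,-4,0,0,0],[-1,1,-3,0,0,0],[0,0,0,0,0,0],[0,0,0,0,0,0]]]'
python3 - <<'E'
from h import *
for i,n in enumerate(("scene","side")):
    c=camera(n); cv2.imwrite(f"pics/b{n}.png",cv2.resize(c["image"][120:320,250:450,::-1],None,fx=2,fy=3) ); 
a=np.hstack([cv2.imread("pics/bscene.png"),cv2.imread("pics/bside.png")]);cv2.imwrite("pics/b.png",a)
E
```

```text
clock: 7.13
position: [0.5633, -0.0717, 0.0784]
eef_rot: [0.398, 0.917, -0.0, -0.0]
force: [2.3, -2.6, 1.0]
opening: 0.008
gripper_force: 1.3
clock: 7.8
position: [0.5567, -0.064, 0.0548]
eef_rot: [0.398, 0.917, -0.0, -0.0]
force: [1.6, -0.7, 3.0]
opening: 0.005
gripper_force: 1.1
```

View pics/b.png

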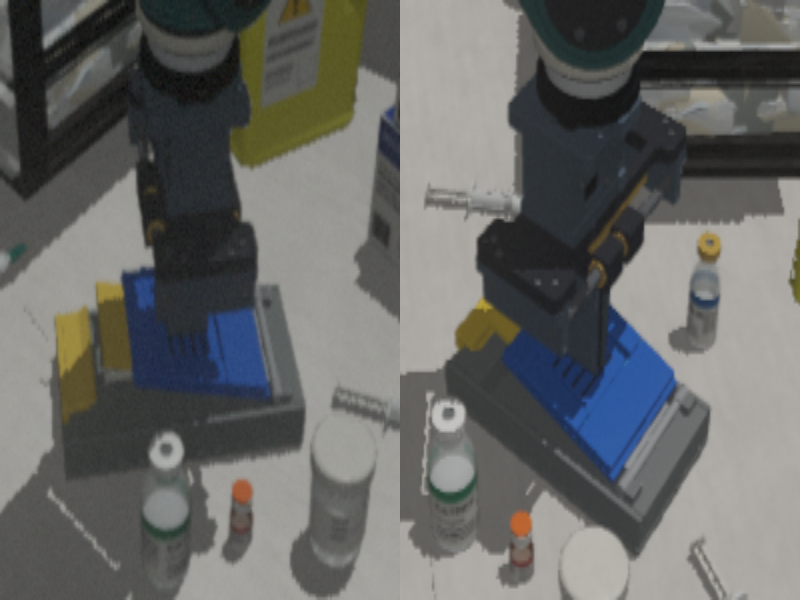

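The finger sits in the recess, the flap is about 15° up, and the tongue is still short of the lip. Press it flat.

```bash
python3 -m handwheel '[[[0,0,-3,0,0,0],[0,0,-3,0,0,0],[0,0,-3,0,0,0],[0,0,-3,0,0,0],[0,0,-3,0,0,0],[0,0,-2,0,0,0],[0,0,-1,0,0,0],[0,0,0,0,0,0]]]'
python3 -m handwheel '[[[0,0,-1,0,0,0],[0,0,0,0,0,0],[0,0,-1,0,0,0],[0,0,0,0,0,0],[0,0,0,0,0,0],[0,0,0,0,0,0],[0,0,0,0,0,0],[0,0,0,0,0,0]]]'
```

```text
clock: 8.57
position: [0.5565, -0.064, 0.0366]
eef_rot: [0.398, 0.917, -0.0, -0.0]
force: [-1.9, 1.9, 2.8]
opening: 0.006
gripper_force: 1.4
clock: 9.23
position: [0.5568, -0.0641, 0.035]
eef_rot: [0.398, 0.917, 0.0, 0.0]
force: [-2.0, 1.4, 4.6]
opening: 0.004
gripper_force: 2.2
```

```bash
python3 -m handwheel '[[[0,0,-1,0,0,0],[0,0,0,0,0,0],[0,0,0,0,0,0],[0,0,0,0,0,0],[0,0,0,0,0,0],[0,0,0,0,0,0],[0,0,0,0,0,0],[0,0,0,0,0,0]]]'
python3 -m handwheel '[[[-1,1,0,0,0,0],[-1,1,0,0,0,0],[-1,2,0,0,0,0],[-1,1,0,0,0,0],[-2,1,0,0,0,0],[-1,1,0,0,0,0],[-1,1,0,0,0,0],[0,0,0,0,0,0]]]'
```

```text
clock: 9.9
position: [0.5568, -0.0641, 0.0341]
eef_rot: [0.398, 0.917, 0.0, 0.0]
force: [-1.9, 1.9, 9.2]
opening: 0.002
gripper_force: 4.2
clock: 10.57
position: [0.5497, -0.0563, 0.0344]
eef_rot: [0.398, 0.917, 0.0, 0.001]
force: [1.7, -0.6, 5.3]
opening: 0.008
gripper_force: 2.8
```

```bash
python3 -m handwheel '[[[-1,1,-1,0,0,0],[-1,1,0,0,0,0],[-1,1,0,0,0,0],[-1,1,0,0,0,0],[-1,1,0,0,0,0],[-1,1,0,0,0,0],[-1,1,0,0,0,0],[0,1,0,0,0,0]]]'
python3 -m handwheel '[[[-1,1,0,0,0,0],[-1,1,0,0,0,0],[-1,1,0,0,0,0],[-1,1,0,0,0,0],[-1,1,0,0,0,0],[-1,1,0,0,0,0],[0,0,0,0,0,0],[0,0,0,0,0,0]]]'
python3 - <<'E'
from h import *
for i,n in enumerate(("scene","side")):
    c=camera(n); cv2.imwrite(f"pics/c{n}.png",cv2.resize(c["image"][170:310,250:410,::-1],None,fx=2.5,fy=3.5) ); 
a=np.hstack([cv2.imread("pics/cscene.png"),cv2.imread("pics/cside.png")]);cv2.imwrite("pics/c.png",a)
E
```

```text
clock: 11.23
position: [0.5432, -0.0485, 0.0337]
eef_rot: [0.398, 0.917, 0.0, 0.002]
force: [3.0, -4.7, 8.6]
opening: 0.005
gripper_force: 3.9
clock: 11.9
position: [0.5371, -0.0424, 0.0336]
eef_rot: [0.398, 0.917, 0.0, 0.001]
force: [2.9, -2.6, 7.9]
opening: 0.007
gripper_force: 3.8
```

View pics/c.png

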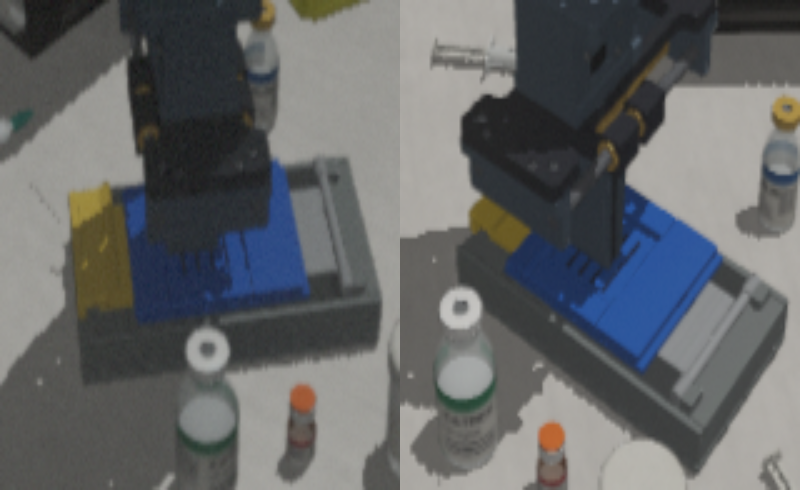

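The flap is flat and sliding, with its tongue entering beneath the lip (scene crop (105,250)). Keep pushing until it reaches the stop.

```bash
python3 -m handwheel '[[[-1,1,0,0,0,0],[-1,1,0,0,0,0],[-1,1,0,0,0,0],[-1,1,0,0,0,0],[-1,1,0,0,0,0],[-1,1,0,0,0,0],[-1,1,0,0,0,0],[0,0,0,0,0,0]]]'
python3 -m handwheel '[[[-1,1,0,0,0,0],[0,1,0,0,0,0],[-1,0,0,0,0,0],[0,1,0,0,0,0],[-1,0,0,0,0,0],[0,0,0,0,0,0],[0,0,0,0,0,0],[0,0,0,0,0,0]]]'
```

```text
clock: 12.67
position: [0.5315, -0.0359, 0.034]
eef_rot: [0.398, 0.918, 0.0, 0.003]
force: [7.5, -9.0, 4.2]
opening: 0.008
gripper_force: 6.1
clock: 13.33
position: [0.5319, -0.0345, 0.0351]
eef_rot: [0.397, 0.918, 0.001, 0.006]
force: [19.3, -26.6, 1.3]
opening: 0.005
gripper_force: 16.4
```

The force jumped to 33 N at about the expected travel, so this is the stop. Back off and look.

```bash
python3 -m handwheel '[[[1,-1,0,0,0,0],[1,-1,0,0,0,0],[1,-1,0,0,0,0],[1,-1,0,0,0,0],[0,0,2,0,0,0],[0,0,2,0,0,0],[0,0,2,0,0,0],[0,0,2,0,0,0]]]'
python3 -m handwheel '[[[0,0,5,0,0,0],[0,0,10,0,0,0],[0,0,20,0,0,0],[0,0,20,0,0,0],[0,0,20,0,0,0],[0,0,20,0,0,0],[0,0,20,0,0,0],[0,0,20,0,0,0]]]'
python3 - <<'E'
from h import *
from scipy.optimize import least_squares
C={}
for i,n in enumerate(("scene","side")):
    c=C[n]=camera(n); cv2.imwrite(f"pics/d{n}.png",cv2.resize(c["image"][170:310,250:410,::-1],None,fx=2.5,fy=3.5) ); 
    for q in("recess","tongue_tip","cover","lip_edge"): print(n,q,[(np.round(d["location"],1),round(d["score"],2)) for d in place_of(q,c)[:2]])
a=np.hstack([cv2.imread("pics/dscene.png"),cv2.imread("pics/dside.png")]);cv2.imwrite("pics/d.png",a)
o=np.array([.5532,-.0598,0]);e=np.array([-.684,.73,0])
for n in C:
  d=place_of("recess",C[n])
  if d: print("slide by recess",n,(atz(ray(C[n],d[0]["location"]),.035)-o)@e)
d=[place_of("recess",C[n]) for n in C]
if all(d): print(meet([ray(C[n],x[0]["location"]) for n,x in zip(C,d)]))
E
```

```text
clock: 14.0
position: [0.5309, -0.0366, 0.0411]
eef_rot: [0.398, 0.917, 0.0, 0.001]
force: [5.1, -5.7, -5.5]
opening: 0.008
gripper_force: 3.9
clock: 14.67
position: [0.5292, -0.0359, 0.1773]
eef_rot: [0.398, 0.917, -0.0, -0.0]
force: [0.3, -0.2, 0.4]
opening: 0.002
gripper_force: 0.0
scene recess [(array([326.9, 236.5]), 0.63)]
scene tongue_tip [(array([281.8, 243.2]), 0.71)]
scene cover [(array([368. , 233.6]), 0.56)]
scene lip_edge [(array([290.2, 237.7]), 0.95)]
side recess [(array([328.3, 240.7]), 0.75)]
side tongue_tip [(array([293.7, 220.4]), 0.92)]
side cover [(array([364.4, 259.8]), 0.84)]
side lip_edge [(array([304.5, 227.2]), 0.88)]
slide by recess scene 0.02269882977593804
slide by recess side 0.020613806635503672
[ 0.54042707 -0.04105108  0.03418306]
```

View pics/d.png

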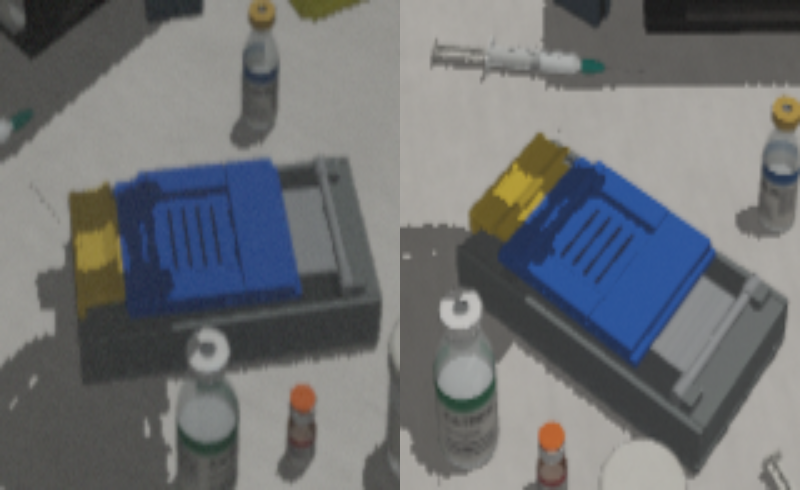

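The flap stays shut with the hand clear. By two views the recess floor is 34 mm above the counter and the slide is 21–23 mm. The tongue is under the lip and the vials and pot haven't moved, so I hand in.

```bash
python3 -c "
from cell import bot
print(bot.finish_job())"
```

```text
the job is handed in; nothing more can be done
None
```

The job is handed in, and the hand-in gave no verdict. In the last pictures the flap lay flat with the hand clear, slid about 21–23 mm of its 24 mm, with its tongue beneath the lip and the vials and pot unmoved.

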